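# Close the board test jig and hold its cam lever at full lift

## Task

Get the circuit board ready for probing in the small blue test jig: first swing the clear-windowed flap down over the board and press its front edge until the orange tab snaps down behind the steel rim at the front. Then grip the red handle of the cam lever, swing the lever up from its rest until it stands straight up, the point of highest lift where the pins raise the board fully, and finish while still gripping the handle there: the lever drops away if it is let go. Do not raise the lever while the flap is open, and leave the heat sink, the blue relay module and the screw jar where they are.

Things in the scene. Friction and masses are not known exactly. Their poses are not given: they have to be found in the camera images.
- test_jig: Blue and aluminium test jig fixed to the bench, foot plate 156 (x) x 130 (y) x 10 mm, housing 124 x 112 mm, 91 mm high at the top of the closed flap. Origin: centre of its underside on the bench; z up; its front (catch, open side) faces its own -x; the cam lever is on its +y side. Its place and yaw vary.
- flap_hinge (a point): Middle of the flap's hinge line at the jig's back: 60 mm along the jig's +x from its origin, 88 mm up; the line runs along the jig's y. Axes as the jig's. The flap is an aluminium frame with a clear window, 120 mm long from this line, 102 mm wide, 6 mm thick (faces 3 mm either side of the line), 70 g.
- flap (a joint): Flap angle, rad: 0 shut (level from the hinge towards the jig's -x), 1.57 upright; starts open at 1.15 to 1.6, stop 1.75. Light friction hinge (0.06 N m): it stays where left; closed fingers can push it shut by its outer face. At about 0.1 the tab meets the rim; 5 to 10 N down near the free edge snaps it past, then it stays at 0 to 0.02.
- flap_edge (a point): Point on the flap's outer (upper when shut) face near its free edge, 111 mm from the hinge line, mid-width: a good place to press. Moves with the flap; when shut it is 91 mm above the bench. Its z axis is the outward normal of the flap. The orange tab (30 mm wide) hangs under the free edge, 12 mm farther out.
- lever_axle (a point): Point on the lever's axle line in the plane in which the handle moves: 25, 105, 28 mm from the jig's origin along the jig's x, y, z. The axle is level, along the jig's y. Axes as the jig's.
- cam_lever (a joint): Lever angle, rad: 0 at rest on its stop (leaning 1.3 rad from upright towards the jig's -x), 1.3 straight up = highest lift, 2.3 far stop (leaning to +x). Lift falls off either side of 1.3 and springs push the lever away from the peak, either way; swinging it takes about 2 to 3 N at the handle.
- lever_grip: Red barrel handle of the lever: cylinder along the jig's y, 30 mm between flat ends, 24 mm diameter; origin at its centre, 125 mm from the axle. A 10 mm rod runs from its middle to the axle: pinch the flat ends from above, fingers either side of the rod, the barrel is a sleeve that turns on the rod. 61 mm above the bench at rest, 153 upright; 30 mm free beside each end.
- circuit_board: Green circuit board 50 x 60 x 12 mm (bare board 2 mm) lying loose in the jig's pocket; origin centre of its underside, 66 mm above the bench at rest and about 72 mm at full lift. It need not be handled.
- heat_sink: Silver finned heat sink 50x50x23 mm standing on the bench, bystander; origin centre of its underside.
- relay_module: Blue relay module 32x48x30 mm on the bench, bystander; origin centre of its underside.
- jar_screws: Clear screw jar with black lid, 48 mm diameter, 58 mm high, bystander; origin centre of its underside.
Not all that is in view belongs to the job. What is meant by the circuit_board is not brown, and is the smaller of those in its own colour.

How it is judged (in metres and radians):
On the way, in this order (a step that is already met when the one before it is completed fails the run):
1. the flap is shut with its tab behind the rim, the lever still down (value of joint flap below 0.04 rad and value of joint cam_lever below 0.6 rad), for 0.2 s.
2. the gripped lever stands at its highest lift with the board raised (value of joint cam_lever between 1.15 and 1.45 rad and z of circuit_board in the frame of test_jig above 0.0712 m and contact force between the fingers and lever_grip above 1 N), for 0.2 s.
At the end, for the whole second after the job is handed in: flap latched shut (under 0.04 rad); lever still, within 0.15 rad of straight up (1.3 rad), its red handle held by the fingers (over 1 N); board raised over 71.2 mm above the bench (5 mm above rest); the three bystanders within 15 mm of where they stood (all of step 2 and value of joint flap below 0.04 rad and velocity of joint cam_lever between -0.05 and 0.05 rad/s and distance of each of heat_sink, relay_module, jar_screws from where it was at the start of the episode below 0.015 m); the arm keeps its last pose, push and grip.
It fails at once if the lever is raised while the flap is open (value of joint flap above 0.15 rad and value of joint cam_lever above 0.7 rad).
It fails at once if the heat sink is disturbed (distance of heat_sink from where it was at the start of the episode above 0.015 m).
It fails at once if the relay module is disturbed (distance of relay_module from where it was at the start of the episode above 0.015 m).
It fails at once if the screw jar is disturbed (distance of jar_screws from where it was at the start of the episode above 0.015 m).
It also fails if it takes over 45 s, if anything falls off the work surface, if the arm or the gripper's body presses on something with over 40 N, if the wrist force passes 120 N, or if a joint passes its speed limit or range.

## Robot

A 6-joint arm with a two-finger parallel gripper is mounted at the origin on a cart in front of the work surface, level with it; the furniture and walls round the work are solid. World frame = base frame: x ahead of the robot, y to its left, z up, the work surface at z = 0. Lengths are in mm, angles in rad, forces in N, time in s.
With the tool pointing down it reaches from about 350 to 775 mm from the base axis. Payload 7.3 kg.
Tool frame: the origin (TCP) lies on the front face of the gripper's body, between the roots of the fingers; the fingertips stand 66 mm ahead of it and the grasp point (between the pads) lies 47 mm ahead of it (bot.tip_extent is the distance from the TCP to the fingertips, in mm); z points along the fingers, y is the line along which they close (so a half turn about z gives the same grasp; the last joint's range is limited). The gripper opens to 92 mm and grips with 3 to 60 N. Pads are 19 mm wide; open, the fingers measure 130 mm over their backs; the gripper's body (75 mm by 190 mm) begins 47 mm behind the grasp point.
Start: joints at [-1.439, 0.342, 1.524, -0, 1.275, -0.146], TCP at [143.998, -504.879, 292.241] pointing down, gripper open.
Joint ranges: [-2.53, 2.53], [-0.77, 2.02], [0.04, 2.7], [-1, 4.14], [0.28, 2.66], [-3.11, 3.11]. Speed limits (rad/s): [2.57, 2.57, 3.14, 3.14, 3.14, 3.14].

## Interface

Orientations are given as [roll, pitch, yaw] about the fixed x, y, z axes, in that order (R = Rz(yaw) Ry(pitch) Rx(roll)).
In Python, from plant import readout, viewer, order, bot gives the robot as it stands.
- The arm moves only by the shell command python3 -m creep 'ROWS'. ROWS is text: rows parted by semicolons, each of 7 numbers parted by spaces: the shift along the world's x, y, z in m, then the turn, a rotation vector about the world's x, y, z in rad, then the opening in per cent of the stroke, from 0 (shut) to 100 (fully open). A call has 1 to 8 rows; each row shifts and turns the commanded pose from where the row before left it; what a row does not reach is not made up. A row lasts 1/12 s, in which the tool goes at most 41.7 mm and 7.16 degrees, less where a joint would pass 70% of its speed; a pose out of reach is approached as far as the arm can. A call is refused whole if a number of a shift passes 0.0417 or a number of a turn 0.125, either way. A call with a gripper value outside its range is refused whole. The fingers move at their own pace and stop on an object; the grip force is fixed at half the most. Time passes only in rows, so rows that do not move let the fingers close. It gives the time, the measured TCP pose, the force, the opening and the grip force at its end, in the units of the state.
- readout.get_obs(): the state, without advancing time (a new reading comes with each control period).
- viewer.capture(name): name is "side" or "top"; returns the picture (420x560x3 uint8, red, green, blue); there is no depth.
- viewer.camera_info(name): a dict with "fx", "fy", "cx", "cy" (pixels), "origin" and "rotation" of the camera in the world. Camera axes: x right, y up, looking along -z (the intrinsics and any distortion apply to the point x, -y, -z); pixel columns grow to the right and rows downward; lengths in mm; the calibration is good to about 2 mm. A picture is of the moment at which its call begins. camera_info takes no time and is no camera call.
- order.close_job(): hands the job in; it is judged then, once.
The state is a dict: "time": time; "joint_positions": joint angles; "dq": joint speeds; "tau": joint torques, N m; "tool_pos": TCP position; "tcp_rot": TCP orientation; "contact_force": force on the tool from outside, world axes, zero at the start; "moment": the same for the moment, N m; "grip_width": finger opening in mm; "finger_force": force on a finger pad.
Only numpy, scipy, OpenCV 4.12 (cv2) and the standard library are available. Lean on these libraries where they do the work, as an engineer would, in place of code of your own. Each camera call takes 0.05 s, during which the arm holds its last target. There are 200 camera calls.

## Working session

There is one attempt and no reset: what is moved stays moved. The work goes in short steps, Python scripts to look and compute and a shell command to move; the robot and the scene stay as the last step left them, time stands still between calls to the robot, and variables do not carry over. Pictures are saved under pics/ and viewed, at most 10 in all, crops included, and the job is handed in when it is done.

```bash
mkdir -p pics; ls; python3 - <<'E'
from plant import readout, viewer, order, bot
import cv2, numpy as np
np.set_printoptions(suppress=True,precision=4)
for n in ["side","top"]:
    im=viewer.capture(n); cv2.imwrite(f"pics/{n}0.png",im[:,:,::-1]); print(n,viewer.camera_info(n))
o=readout.get_obs(); print(o)
E
```

```text
pics
side {'fx': 464.7292598334893, 'fy': 464.7292598334893, 'cx': 281.4876230668988, 'cy': 209.3489628065851, 'origin': array([ 552.288 , 1096.3709,  787.303 ]), 'rotation': array([ 0.9498, -0.0067, -3.0753])}
top {'fx': 477.59066698021934, 'fy': 477.59066698021934, 'cx': 282.0748780958868, 'cy': 211.12925157594714, 'origin': array([ 490.4738,  104.162 , 1203.8663]), 'rotation': array([ 0.1254,  0.0214, -1.5699])}
{'time': 0.1, 'joint_positions': array([-1.439 ,  0.3426,  1.5249, -0.    ,  1.2754, -0.146 ]), 'dq': array([-0.0006, -0.0012, -0.0023, -0.0002, -0.0013,  0.0003]), 'tau': array([  0.0019, -43.2003, -24.4695,   0.0719,   0.0526,  -0.    ]), 'tool_pos': array([ 143.9296, -504.6125,  291.6417]), 'tcp_rot': array([-3.1403, -0.0002,  0.2778]), 'contact_force': array([ 0.2981, -0.4815,  0.2544]), 'moment': array([-0.0344, -0.0723, -0.0008]), 'finger_force': 0.0, 'grip_width': 91.7964786877954}
```

View pics/side0.png

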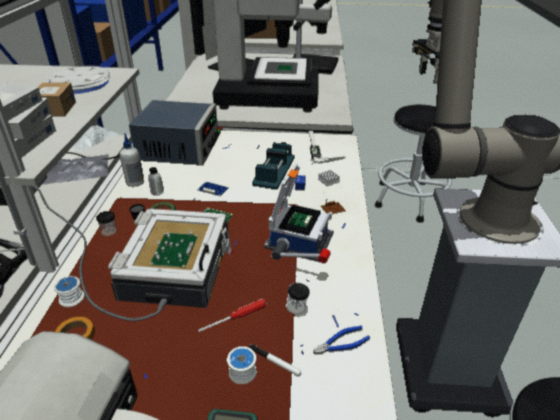

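View pics/top0.png

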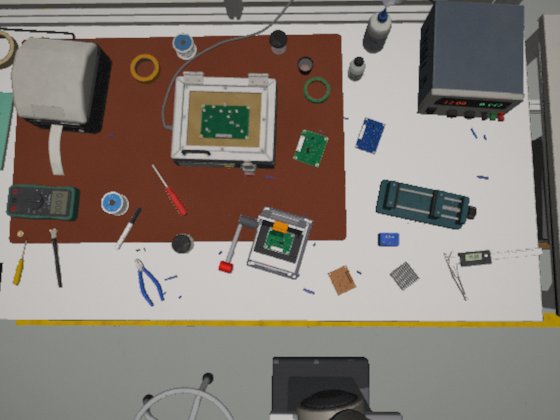

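The side view shows the jig at (300,230), its flap open with the orange tab at (293,173), and the red handle at (322,255). In the top view the jig is at (280,242), handle (226,267), tab (280,227), relay (388,239), heat sink (404,276), jar (181,243).

Could be mistaken for:
- **Jig:** the big white/black fixture at top (225,120), and the green holder at (425,205).
- **Board:** the green boards at (225,121) and (311,147), and the brown one at (342,280). The small green one at (279,242) is in the jig, so I choose that.
- **Handle:** the red screwdriver at (175,200), versus the red barrel at (226,267).
- **Jar:** the other jars at (278,40) and (305,65).

Next is one close crop of both views.

```bash
cat > h.py <<'E'
import numpy as np, cv2
from scipy.spatial.transform import Rotation as R
from plant import readout, viewer, order, bot
np.set_printoptions(suppress=True,precision=3)
def ray(n,u,v):
    c=viewer.camera_info(n); d=np.array([(u-c['cx'])/c['fx'],-(v-c['cy'])/c['fy'],-1.])
    return np.array(c['origin']),R.from_euler('xyz',c['rotation']).as_matrix()@d
def onz(n,u,v,z):
    o,d=ray(n,u,v); return o+d*(z-o[2])/d[2]
def tri(a,b):
    (o1,d1),(o2,d2)=ray('top',*a),ray('side',*b)
    s=np.linalg.lstsq(np.c_[d1,-d2],o2-o1,rcond=None)[0]
    p,q=o1+s[0]*d1,o2+s[1]*d2
    return (p+q)/2,np.linalg.norm(p-q)
def proj(n,p):
    c=viewer.camera_info(n); q=R.from_euler('xyz',c['rotation']).as_matrix().T@(np.array(p)-c['origin'])
    return np.array([c['cx']+c['fx']*q[0]/-q[2],c['cy']+c['fy']*q[1]/q[2]])
def blob(im,kind,box):
    x0,y0,x1,y1=box; h=cv2.cvtColor(im[y0:y1,x0:x1],cv2.COLOR_RGB2HSV)
    lo,hi={'red':((170,130,90),(180,255,255)),'red2':((0,180,120),(4,255,255)),'orange':((8,170,150),(20,255,255))}[kind]
    m=cv2.inRange(h,lo,hi)
    if kind=='red': m|=cv2.inRange(h,(0,170,120),(4,255,255))
    n,l,s,c=cv2.connectedComponentsWithStats(m)
    k=1+np.argmax(s[1:,4]); return c[k]+[x0,y0],s[k]
def jig(p,o,yaw): # jig frame -> world
    return np.array([*o,0])+R.from_euler('z',yaw).as_matrix()@np.array(p,float)
E
python3 - <<'E'
from h import *
s=cv2.imread('pics/side0.png');t=cv2.imread('pics/top0.png')
a=cv2.resize(t[190:300,205:325],None,fx=4,fy=4,interpolation=cv2.INTER_CUBIC)[:440,:480]
b=cv2.resize(s[160:270,260:340],None,fx=4,fy=4,interpolation=cv2.INTER_CUBIC)
cv2.imwrite('pics/c.png',np.hstack([a,b]))
T,S=t[:,:,::-1],s[:,:,::-1]
r1=blob(T,'red',(205,250,240,285)); r2=blob(S,'red',(300,240,340,270))
print(r1,r2,tri(r1[0],r2[0]),onz('top',*r1[0],61))
o1=blob(T,'orange',(260,210,300,240)); o2=blob(S,'orange',(280,160,305,185))
print(o1,o2,tri(o1[0],o2[0]))
E
```

```text
(array([225.087, 266.721]), array([ 14,  12,  13,  11, 104], dtype=int32)) (array([324.273, 253.015]), array([20,  8, 10, 10, 66], dtype=int32)) (array([501.627, 263.296,  69.54 ]), np.float64(0.8423329154497365)) [501.287 264.52   61.   ]
(array([280.038, 226.554]), array([ 12,  11,  16,  12, 130], dtype=int32)) (array([292.872, 173.064]), array([ 9, 10,  9,  7, 47], dtype=int32)) (array([584.388, 129.933, 204.022]), np.float64(0.9888002468145489))
```

View pics/c.png

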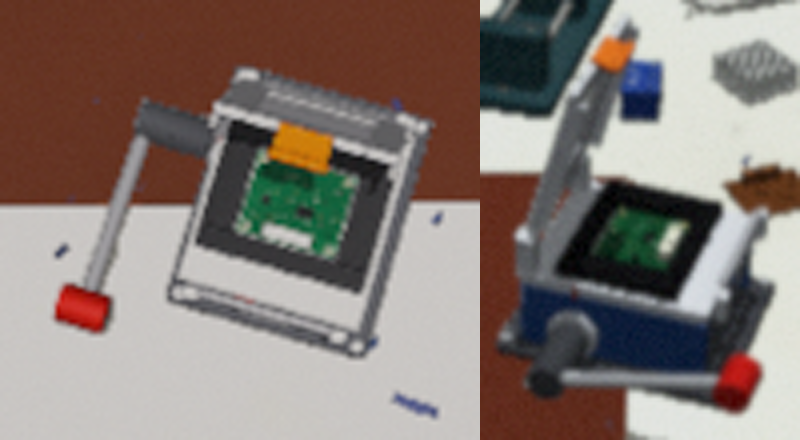

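The crop confirms the choice. It shows the red barrel on the grey rod, the small green board in the jig, the orange tab on the open flap, and the front rim from crop (172,295) to (362,352).

```bash
python3 - <<'E'
from h import *
f=lambda x,y:(205+x/4,190+y/4)
for z in (80,88):
    a,b,c,d=[onz('top',*f(*p),z) for p in((172,295),(362,352),(240,72),(428,122))]
    for p,q in((b,a),(d,c)): v=p-q; v=q-p; print(z,np.linalg.norm(v),np.arctan2(-v[0],v[1]))
    v=c-a; print(np.linalg.norm(v),np.arctan2(v[1],v[0]), (a+b+c+d)/4)
yaw=-0.29
H=np.array([501.5,264.2])
o=H-R.from_euler('z',yaw).as_matrix()[:2,:2]@[-95.4,105]
print('origin',o)
T=cv2.imread('pics/top0.png');S=cv2.imread('pics/side0.png')
a=1.25
pts={'axle':(25,105,28),'hinge+':(60,51,88),'hinge-':(60,-51,88),'tab':(60-123*np.cos(a),0,88+123*np.sin(a)),'grip':(-95.4,105,61.4),'foot--':(-78,-65,10),'foot-+':(-78,65,10),'fl+':(60-120*np.cos(a),51,88+120*np.sin(a)),'fl-':(60-120*np.cos(a),-51,88+120*np.sin(a))}
A=cv2.resize(T[190:300,205:325],None,fx=4,fy=4,interpolation=cv2.INTER_CUBIC);B=cv2.resize(S[160:270,260:340],None,fx=4,fy=4,interpolation=cv2.INTER_CUBIC)
for k,p in pts.items():
    w=jig(p,o,yaw)
    for n,I,q in(('top',A,(205,190)),('side',B,(260,160))):
        u=(proj(n,w)-q)*4; cv2.drawMarker(I,tuple(int(x) for x in u),(255,0,255),0,10,1)
cv2.imwrite('pics/ov.png',np.hstack([A,B]))
E
```

```text
80 115.96284108130857 -0.2880351060131309
80 115.3235197609702 -0.26331041707958197
137.41426492675262 -0.2890532304223608 [558.179 132.901  80.   ]
88 115.13738461277255 -0.28803510601313115
88 114.50261416333757 -0.26331041707958314
136.4361111251105 -0.28905323042236064 [557.697 132.696  88.   ]
origin [562.891 136.305]
```

View pics/ov.png

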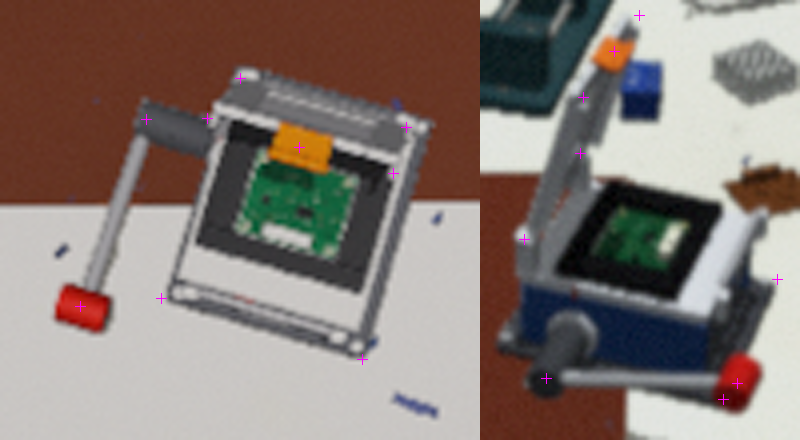

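The overlay agrees to a few mm: origin about (563,136), yaw about -0.287, flap about 1.25 rad. Now I'll move behind the flap with the fingers closing.

```bash
python3 -m creep '.0241 .0311 .004 0 0 -.0353 0;.0241 .0311 .004 0 0 -.0353 0;.0241 .0311 .004 0 0 -.0353 0;.0241 .0311 .004 0 0 -.0353 0;.0241 .0311 .004 0 0 -.0353 0;.0241 .0311 .004 0 0 -.0353 0;.0241 .0311 .004 0 0 -.0353 0;.0241 .0311 .004 0 0 -.0353 0'
python3 -m creep '.0241 .0311 0 0 0 -.0353 0;.0241 .0311 0 0 0 -.0353 0;.0241 .0311 0 0 0 -.0353 0;.0241 .0311 0 0 0 -.0353 0;.0241 .0311 0 0 0 -.0353 0;.0241 .0311 0 0 0 -.0353 0;.0241 .0311 0 0 0 -.0353 0;.0241 .0311 0 0 0 -.0353 0'
python3 - <<'E'
from h import *
o=readout.get_obs();print(o['time'],o['tool_pos'],o['tcp_rot'],o['joint_positions'])
E
```

```text
time: 0.77
tool_pos: [337.4, -254.3, 324.3]
tcp_rot: [-3.141, 0.0, -0.007]
contact_force: [0.9, -0.2, -0.7]
grip_width: 42.7
finger_force: 0.0
time: 1.43
tool_pos: [530.3, -5.3, 324.0]
tcp_rot: [3.141, 0.001, -0.288]
contact_force: [1.0, -1.0, 1.0]
grip_width: 0.3
finger_force: 0.0
1.4333 [530.308  -5.31  323.952] [ 3.141  0.001 -0.288] [-0.154  0.329  1.454 -0.     1.359  1.705]
```

```bash
python3 -m creep '.0241 .0307 0 0 0 0 0;.0241 .0307 0 0 0 0 0;.0241 .0307 0 0 0 0 0;.0241 .0307 0 0 0 0 0;0 0 -.03 0 0 0 0;0 0 -.03 0 0 0 0;0 0 -.03 0 0 0 0;0 0 0 0 0 0 0'
python3 - <<'E'
from h import *
o=readout.get_obs();print(o['time'],o['tool_pos'],o['tcp_rot'])
S=viewer.capture('side')[:,:,::-1]
cv2.imwrite('pics/s1.png',cv2.resize(S[100:270,230:360],None,fx=3.5,fy=3.5,interpolation=cv2.INTER_CUBIC))
# path of TCP in jig frame (x,z) and steps in world
c,s=np.cos(-.287),np.sin(-.287); P=None
for a in np.r_[1.25:0.09:11j]:
    r=88+26*(1.25-a)/1.25
    p=np.array([60-r*np.cos(a)+3*np.sin(a)+9.5,88+r*np.sin(a)+3*np.cos(a)+66])
    print(round(a,2),p, '' if P is None else np.array([(p-P)[0]*c,(p-P)[0]*s,(p-P)[1]])); P=p
E
```

```text
time: 2.1
tool_pos: [623.1, 115.7, 227.0]
tcp_rot: [3.137, 0.012, -0.286]
contact_force: [-0.6, 0.4, -0.8]
grip_width: 0.1
finger_force: 0.0
2.1 [623.093 115.661 227.004] [ 3.137  0.012 -0.286]
1.25 [ 44.599 238.457] 
1.13 [ 33.97  237.193] [-10.194   3.009  -1.263]
1.02 [ 23.313 234.575] [-10.221   3.017  -2.618]
0.9 [ 12.802 230.581] [-10.081   2.976  -3.994]
0.79 [  2.614 225.211] [-9.771  2.884 -5.37 ]
0.67 [ -7.069 218.49 ] [-9.288  2.741 -6.722]
0.55 [-16.071 210.464] [-8.633  2.548 -8.026]
0.44 [-24.216 201.204] [-7.812  2.306 -9.26 ]
0.32 [-31.338 190.803] [ -6.831   2.016 -10.4  ]
0.21 [-37.282 179.378] [ -5.701   1.683 -11.425]
0.09 [-41.905 167.066] [ -4.434   1.309 -12.313]
```

View pics/s1.png

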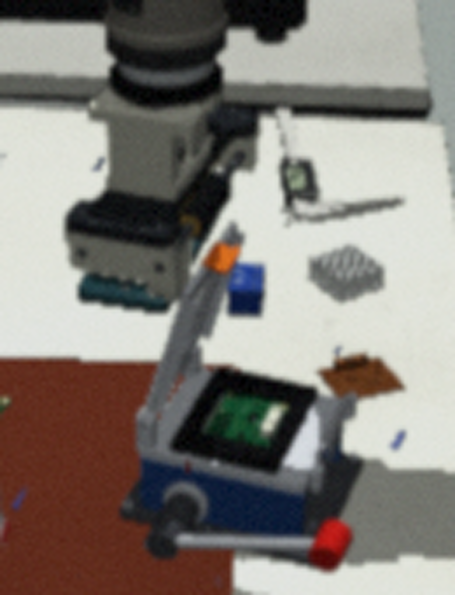

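The gripper stands behind the open flap (tab at crop (222,258)), clear of everything. Now I sweep the flap forward and down.

```bash
python3 -m creep '-.0096 .0028 0 0 0 0 0;-.0096 .0028 0 0 0 0 0;-.0102 .003 0 0 0 0 0;-.0102 .003 -.001 0 0 0 0;-.0101 .003 -.002 0 0 0 0;-.0098 .0029 -.004 0 0 0 0;-.0093 .0027 -.0055 0 0 0 0;-.0086 .0025 -.0075 0 0 0 0'
python3 -m creep '-.0078 .0023 -.0085 0 0 0 0;-.0068 .002 -.0105 0 0 0 0;-.0057 .0017 -.0114 0 0 0 0;-.0044 .0013 -.012 0 0 0 0;0 0 0 0 0 0 0'
python3 - <<'E'
from h import *
o=readout.get_obs();print(o['time'],o['tool_pos'],o['tcp_rot'])
S=viewer.capture('side')[:,:,::-1]
cv2.imwrite('pics/s2.png',cv2.resize(S[100:270,230:360],None,fx=3.5,fy=3.5,interpolation=cv2.INTER_CUBIC))
E
```

```text
time: 2.82
tool_pos: [549.6, 138.3, 217.3]
tcp_rot: [-3.14, -0.005, -0.287]
contact_force: [1.2, -0.2, 0.8]
grip_width: 0.4
finger_force: 0.2
time: 3.23
tool_pos: [523.4, 145.6, 172.2]
tcp_rot: [3.141, 0.001, -0.287]
contact_force: [-0.6, 0.1, 0.4]
grip_width: 0.5
finger_force: 0.0
3.2333 [523.38  145.564 172.228] [ 3.141  0.001 -0.287]
```

View pics/s2.png

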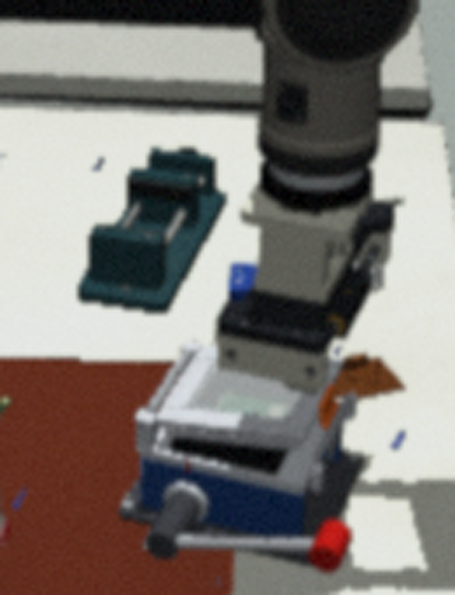

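The flap is nearly down (window at crop (260,390), tab at (330,405)), with the fingers above its free edge. Now press.

```bash
python3 -m creep '0 0 -.004 0 0 0 0;0 0 -.004 0 0 0 0;0 0 -.003 0 0 0 0;0 0 0 0 0 0 0'
python3 -m creep '0 0 -.003 0 0 0 0;0 0 -.002 0 0 0 0;0 0 0 0 0 0 0'
```

```text
time: 3.62
tool_pos: [524.0, 145.4, 160.6]
tcp_rot: [3.141, 0.0, -0.287]
contact_force: [-0.5, 0.2, -0.2]
grip_width: 0.3
finger_force: 0.0
time: 3.87
tool_pos: [524.2, 145.5, 156.4]
tcp_rot: [-3.141, -0.001, -0.287]
contact_force: [-1.5, -0.5, 6.6]
grip_width: 0.4
finger_force: 3.2
```

```bash
python3 -m creep '0 0 -.002 0 0 0 0;0 0 0 0 0 0 0;0 0 0 0 0 0 0'
python3 -m creep '0 0 -.002 0 0 0 0;0 0 0 0 0 0 0;0 0 0 0 0 0 0'
```

```text
time: 4.12
tool_pos: [524.2, 145.5, 155.9]
tcp_rot: [-3.141, -0.002, -0.287]
contact_force: [-5.0, -1.2, 17.7]
grip_width: 0.5
finger_force: 8.4
time: 4.37
tool_pos: [524.2, 145.6, 155.3]
tcp_rot: [-3.141, -0.003, -0.287]
contact_force: [-8.3, -1.3, 28.3]
grip_width: 0.4
finger_force: 13.9
```

Bottomed with 28 N down at the closed height, so it should be latched. Lift, move over the handle with the fingers part open, and check.

```bash
python3 -m creep '0 0 .03 0 0 0 0;0 0 .035 0 0 0 48;-.0057 .0296 0 0 0 0 48;-.0057 .0296 0 0 0 0 48;-.0057 .0296 0 0 0 0 48;-.0057 .0296 0 0 0 0 48;0 0 0 0 0 0 48;0 0 0 0 0 0 48'
python3 - <<'E'
from h import *
o=readout.get_obs();print(o['time'],o['tool_pos'],o['tcp_rot'],o['grip_width'])
S=viewer.capture('side');T=viewer.capture('top')
cv2.imwrite('pics/b3.png',np.hstack([cv2.resize(I[a:a+140,b:b+130],None,fx=3,fy=3,interpolation=cv2.INTER_CUBIC) for I,a,b in((T[:,:,::-1],170,200),(S[:,:,::-1],140,240))]))
r=blob(S,'red',(300,240,345,275));print(r)
E
```

```text
time: 5.03
tool_pos: [500.5, 265.1, 216.5]
tcp_rot: [3.141, 0.0, -0.284]
contact_force: [0.9, -0.2, 0.3]
grip_width: 41.8
finger_force: 0.0
5.0333 [500.548 265.096 216.509] [ 3.141  0.    -0.284] 41.804054278587515
(array([324., 249.]), array([24,  9,  1,  1,  1], dtype=int32))
```

View pics/b3.png

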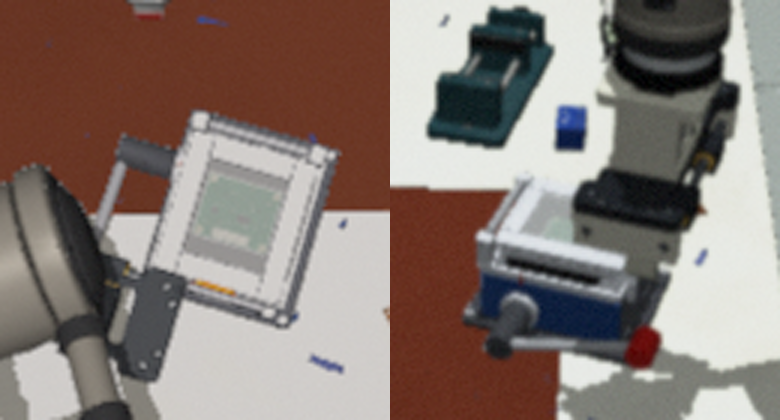

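The flap lies flat with the orange tab at the rim (crop (215,288)). The handle sits below the fingers at crop (645,347). Descend.

```bash
python3 -m creep '.0005 -.0005 -.035 0 0 0 48;0 0 -.035 0 0 0 48;0 0 0 0 0 0 48;0 0 -.01 0 0 0 48;0 0 -.01 0 0 0 48'
python3 -m creep '0 0 -.009 0 0 0 48;0 0 -.009 0 0 0 48;0 0 0 0 0 0 48'
```

```text
time: 5.55
tool_pos: [503.0, 263.1, 128.0]
tcp_rot: [-3.14, -0.003, -0.288]
contact_force: [0.9, -0.1, -0.5]
grip_width: 44.1
finger_force: 0.0
time: 5.8
tool_pos: [501.1, 263.1, 107.7]
tcp_rot: [3.14, 0.001, -0.287]
contact_force: [-1.0, -0.5, 0.1]
grip_width: 43.9
finger_force: 0.0
```

Now close on the barrel's ends.

```bash
python3 -m creep '0 0 0 0 0 0 10;0 0 0 0 0 0 10;0 0 0 0 0 0 10;0 0 0 0 0 0 10;0 0 0 0 0 0 10;0 0 0 0 0 0 10'
python3 - <<'E'
from h import *
a0=1.3; c,s=np.cos(-.287),np.sin(-.287);P=None
for q in np.r_[0:1.3:14j]:
    t=1.3-q; p=np.array([25-125*np.sin(t),28+125*np.cos(t)])
    d=None if P is None else p-P
    print(round(q,2),p,'' if d is None else np.array([d[0]*c,d[0]*s,d[1]]));P=p
E
```

```text
time: 6.3
tool_pos: [501.8, 263.2, 109.3]
tcp_rot: [3.141, -0.001, -0.287]
contact_force: [0.3, -4.0, 1.8]
grip_width: 29.9
finger_force: 30.0
0.0 [-95.445  61.437] 
0.1 [-91.505  73.295] [ 3.779 -1.115 11.857]
0.2 [-86.401  84.7  ] [ 4.895 -1.445 11.405]
0.3 [-80.184  95.538] [ 5.963 -1.76  10.838]
0.4 [-72.916 105.701] [ 6.971 -2.057 10.163]
0.5 [-64.67  115.088] [ 7.909 -2.334  9.387]
0.6 [-55.527 123.605] [ 8.768 -2.588  8.517]
0.7 [-45.58  131.167] [ 9.54  -2.816  7.562]
0.8 [-34.928 137.698] [10.216 -3.015  6.531]
0.9 [-23.677 143.133] [10.791 -3.185  5.435]
1.0 [-11.94  147.417] [11.257 -3.323  4.284]
1.1 [  0.166 150.508] [11.611 -3.427  3.091]
1.2 [ 12.521 152.376] [11.849 -3.497  1.867]
1.3 [ 25. 153.] [11.969 -3.533  0.624]
```

Gripped (29.9 mm, 30 N). Swing along the arc.

```bash
python3 -m creep '.0038 -.0016 .0118 0 0 0 10;.0049 -.0014 .0114 0 0 0 10;.006 -.0018 .0108 0 0 0 10;.007 -.0021 .0102 0 0 0 10;.0079 -.0023 .0094 0 0 0 10;0 0 0 0 0 0 10'
```

```text
time: 6.8
tool_pos: [532.3, 254.2, 164.0]
tcp_rot: [-3.14, -0.002, -0.288]
contact_force: [-4.0, 0.2, 2.2]
grip_width: 30.1
finger_force: 30.0
```

```bash
python3 -m creep '.0088 -.0026 .0085 0 0 0 10;.0095 -.0028 .0076 0 0 0 10;.0102 -.003 .0065 0 0 0 10;.0108 -.0032 .0054 0 0 0 10;.0113 -.0033 .0043 0 0 0 10;.0116 -.0034 .0031 0 0 0 10;0 0 0 0 0 0 10;0 0 0 0 0 0 10'
```

```text
time: 7.47
tool_pos: [593.5, 236.2, 198.2]
tcp_rot: [-3.141, -0.001, -0.287]
contact_force: [-2.3, -0.3, 5.5]
grip_width: 29.7
finger_force: 30.0
```

```bash
python3 -m creep '.0118 -.0035 .0019 0 0 0 10;.012 -.0035 .0006 0 0 0 10;0 0 0 0 0 0 10;0 0 0 0 0 0 10;0 0 0 0 0 0 10;0 0 0 0 0 0 10'
python3 - <<'E'
from h import *
o=readout.get_obs();p=o['tool_pos'];d=p-[501.8,263.2,109.3]
c,s=np.cos(-.287),np.sin(-.287);print(o['time'],p,d[0]*c+d[1]*s,-d[0]*s+d[1]*c,d[2],o['dq'])
S=viewer.capture('side');T=viewer.capture('top')
cv2.imwrite('pics/b4.png',np.hstack([cv2.resize(I[a:a+140,b:b+130],None,fx=3,fy=3,interpolation=cv2.INTER_CUBIC) for I,a,b in((T[:,:,::-1],170,200),(S[:,:,::-1],140,240))]))
E
```

```text
time: 7.97
tool_pos: [616.7, 229.4, 200.7]
tcp_rot: [-3.141, -0.001, -0.287]
contact_force: [0.3, -0.8, 5.9]
grip_width: 29.7
finger_force: 30.0
7.9667 [616.741 229.388 200.705] 119.81132182247528 0.10832451638275842 91.40469630029831 [ 0.002 -0.001  0.002  0.001 -0.     0.001]
```

View pics/b4.png

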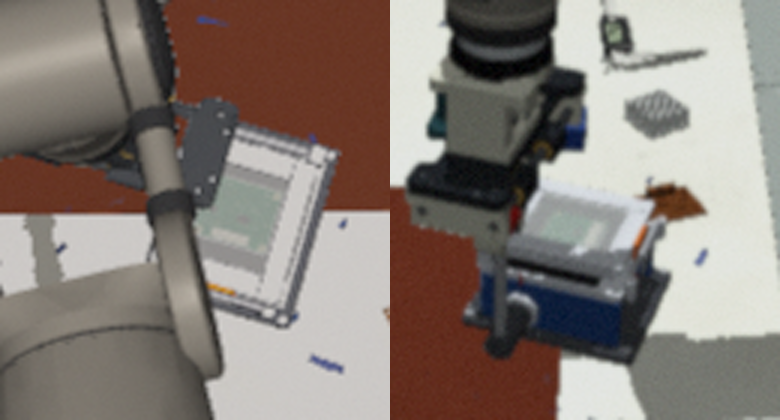

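The rod stands vertical (crop (498,240) to (498,345)) with the handle held, the flap is flat, and the bystanders are untouched. The measured swing is 119.8/91.4 mm against the ideal 120.4/91.6 mm (about 1.295 rad), and the sideways force is about zero, as expected at the peak. Handing in.

```bash
python3 -c "
from plant import order
print(order.close_job())"
```

```text
the job is handed in; nothing more can be done
None
```

I handed the job in at about 8 s with the flap pressed shut behind the rim, the lever upright (about 1.295 rad by the tool position) with its handle gripped at 30 N, and the bystanders never touched; the board's lift was not measured and no verdict came back.

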